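Stow the block plane in the strut-lid tool chest

ROBOT

A 6-joint arm with a two-finger parallel gripper is mounted at the origin on the work surface. World frame = base frame: x ahead of the robot, y to its left, z up, the work surface at z = 0. Lengths are in m, angles in rad, forces in N, time in s.
With the tool pointing down it reaches from about 0.325 to 0.925 m from the base axis. Payload 3.1 kg.
Tool frame: the origin (TCP) lies between the finger pads; the fingertips stand robot.nose_length ahead of it and the grasp point (between the pads) lies 8 mm behind it (robot.nose_length is the distance from the TCP to the fingertips, in m); z points along the fingers, y is the line along which they close (so a half turn about z gives the same grasp; the last joint's range is limited). The gripper opens to 85 mm and grips with 20 to 120 N. Pads are 22 mm wide; open, the fingers measure 114 mm over their backs; the gripper's body (76 mm by 85 mm) begins 54 mm behind the grasp point. The pads swing forward as they close: fully open they stand 13 mm farther back than shut.
Start: joints at [1.214, 0.217, 1.613, -0, 1.311, -0.112], TCP at [0.151, 0.606, 0.242] pointing down, gripper open.
Joint ranges: [-2.75, 2.75], [-0.78, 2.1], [0.31, 2.55], [-1.13, 4.27], [0.13, 2.63], [-2.58, 2.58]. Speed limits (rad/s): [2.79, 2.79, 3.14, 3.14, 3.14, 3.14].

INTERFACE

Orientations are given as [roll, pitch, yaw] about the fixed x, y, z axes, in that order (R = Rz(yaw) Ry(pitch) Rx(roll)).
In Python, from station import robot, cams, monitor gives the robot as it stands (robot), with the cameras (cams) and the readings (monitor).
- The arm moves only by the shell command python3 nudge.py 'ROWS' [OPENING] [FORCE]. ROWS is a JSON list of rows, 1 to 10 of them, each of 4 numbers: dx, dy, dz in m, then a turn about the tool's z in rad; each row is the pose to reach, as a shift and turn from the pose commanded when the command began, along the tool's axes at that moment; what a row does not reach only later rows make up. A row lasts 1/12 s, in which the tool goes at most 0.0417 m and 0.125 rad, less where a joint would pass 70% of its speed; a pose out of reach is approached as far as the arm can. OPENING is the finger opening in m, set as the command begins (- or left out keeps the last). The fingers move at their own pace and stop on an object; FORCE is the grip in N (left out, the last holds). Time passes only in rows, so rows that do not move let the fingers close. It prints the time, the measured TCP pose, the force, the opening and the grip force at its end.
- monitor.get_obs(): the state, without advancing time (a new reading comes with each control period).
- cams.read_camera(name): name is "scene" or "top" or "wrist"; returns the picture (384x512x3 uint8, red, green, blue); there is no depth.
- cams.camera_info(name): a dict with "vertical_fov" (degrees; the focal length in pixels is half the picture's height over the tangent of half this angle, whatever the lens; pixels are square), "cx", "cy" (the principal point, pixels), "world_from_camera" (4x4, takes a point from camera to world coordinates); the wrist camera has in their place "hand_eye" (4x4, takes a point from camera to tool coordinates, whose origin is the TCP and whose axes are the flange's). Camera axes: x right, y down, z forward; pixel columns grow to the right and rows downward; lengths in m; the calibration is good to about 2 mm. A picture is of the moment at which its call begins: read the wrist's pose just before it. camera_info takes no time and is no camera call.
- robot.close_job(): hands the job in; it is judged then, once.
The state is a dict: "t": time; "joint_pos": joint angles; "joint_velocities": joint speeds; "tau": joint torques, N m; "tool_pos": TCP position; "orientation": TCP orientation; "contact_force": force on the tool from outside, world axes, zero at the start; "torque": the same for the moment, N m; "gripper_width": finger opening in m; "grip_force": force on a finger pad.
Only numpy, scipy, OpenCV 4.12 (cv2) and the standard library are available. Lean on these libraries where they do the work, as an engineer would, in place of code of your own. Each camera call takes 0.05 s, during which the arm holds its last target. There are 200 camera calls.

TASK

Move the sanding block off the tool chest's lid and set it down flat, cork side down, on the free part of the plywood board. Then lift the chest's lid by its bar handle past its balance point, so that its springs hold it fully open by themselves, and lay the block plane, sole down, on the floor of the empty (felt-lined) bay of the chest. Leave the block on the board and the lid standing open, and do not disturb the other things on the bench or in the chest.

Things in the scene. Friction and masses are not known exactly. Their poses are not given: they have to be found in the camera images.
- chest: Plywood tool chest fixed to the bench, 210 (x) x 310 (y) x 90 mm high, walls and floor 9 mm. Origin: centre of its underside, on the bench; front faces -x. A 9 mm divider, its top 78 mm above the bench, runs along x at y = 0, making two bays, each 192 (x) x 141 (y) mm, centred at y = +75.5 and -75.5 mm. A slim strut lies outside each side wall (172 mm from the middle)
- lid (a joint): Lid angle: 0 closed, 1.5 rad (stop) open, nearly upright. A 210 x 310 x 12 mm wooden panel, 0.9 kg, its top 102 mm above the bench, hinged at the far (+x) rim: the front edge swings up and away. Springs: below the balance point (0.85 to 1.1 rad) it falls shut (1 to 2 N at the handle), beyond it they drive it, damped, to the stop and hold it
- lid_handle (a point): Centre of the lid's steel bar handle: round, 12 mm thick, 110 mm long along the chest's y, held 40 mm in front of the lid's front edge by an arm at each end. Closed: 96 mm above the bench, free below, 34 mm between bar and chest. 250 mm from the hinge axis; moves with the lid and ends up above its top edge
- lid_hinge (a point): Middle of the lid's hinge axis, on the chest's far rim (chest x = +105 mm, 90 mm above the bench); the axis is parallel to the chest's y axis
- block: Wooden sanding block with a 10 mm cork sole, 110 (x) x 52 (y) x 40 mm high, about 0.25 kg; origin: centre of its underside (cork). Starts lying on the closed lid
- plane: Steel block plane, 140 (x) x 48 (y) mm, straight sides 26 mm high, with cap, front knob and palm rest on top up to 47 mm; about 0.55 kg. Origin: centre of its sole. Starts sole down on the bench, left or right of the chest
- board: Plywood board fixed flat on the bench, 180 (x) x 140 (y) x 18 mm; origin: centre of its underside. On the other side of the chest from the plane. The jar stands on its +x half, the rest (x from -90 to about +20 mm) is free
- felt: Thin grey felt liner 180 x 130 x 1 mm, fixed on the floor of the chest's empty bay, at that bay's centre; origin: centre of its underside, 9 mm above the bench. Hidden until the lid is open
- carton: Bystander: cardboard carton 140 x 95 x 45 mm lying in the chest's other bay. Origin: centre of its underside
- jar: Bystander: amber jar, diameter 54 mm, 65 mm high, standing on the board. Origin: centre of its underside
- bottle: Bystander: white glue bottle, diameter 56 mm, 130 mm high, standing near the plane's +x end. Origin: centre of its underside
- tin: Bystander: tin, diameter 66 mm, 70 mm high, standing near the plane's -x end. Origin: centre of its underside
- hammer: Bystander: hammer 220 mm long, lying flat between robot and chest
- screwdriver: Bystander: screwdriver 150 mm long, lying flat on the bench in front of the chest, left
- pencils: Bystander: wooden pencil block 75 x 75 x 70 mm with pencils up to 155 mm above the bench, fixed on the bench in front of the chest, right. Origin: centre of its underside

How it is judged:
By the outcome, as a careful person would: the job done as asked, in the order asked, and still so for the second after the job is handed in, with the robot touching nothing.
It also fails if it takes over 72 s, if anything falls off the work surface, if the arm or the gripper's body presses on something with over 40 N, if the wrist force passes 120 N, or if a joint passes its speed limit or range.

## Working session

There is one attempt and no reset: what is moved stays moved. The work goes in short steps, Python scripts to look and compute and a shell command to move; the robot and the scene stay as the last step left them, time stands still between calls to the robot, and variables do not carry over. Pictures are saved under pics/ and viewed, at most 10 in all, crops included, and the job is handed in when it is done.

```bash
ls; mkdir -p pics; python3 - <<'E'
from station import robot, cams, monitor
import cv2,numpy as np
np.set_printoptions(precision=4,suppress=True)
for n in ["scene","top"]:
    im=cams.read_camera(n); cv2.imwrite(f"pics/{n}0.png",im[:,:,::-1])
    print(n,cams.camera_info(n))
print(cams.camera_info("wrist"),robot.nose_length,monitor.get_obs())
E
```

```text
nudge.py
pics
station.py
scene {'vertical_fov': 47.87095423765375, 'cx': 254.2376726807311, 'cy': 190.63118327060948, 'world_from_camera': array([[-0.2049,  0.7375, -0.6436,  1.2949],
       [ 0.9787,  0.1457, -0.1447,  0.197 ],
       [-0.013 , -0.6595, -0.7516,  1.0226],
       [ 0.    ,  0.    ,  0.    ,  1.    ]])}
top {'vertical_fov': 48.13232490374979, 'cx': 260.34374743059226, 'cy': 194.27838940743942, 'world_from_camera': array([[-0.0198, -0.9931,  0.1154,  0.378 ],
       [-0.9998,  0.0193, -0.0052,  0.0056],
       [ 0.003 , -0.1155, -0.9933,  1.3858],
       [ 0.    ,  0.    ,  0.    ,  1.    ]])}
{'vertical_fov': 71.0178291936688, 'cx': 259.6189008071736, 'cy': 188.18623596896407, 'hand_eye': array([[-0.0003, -0.9509, -0.3096,  0.0806],
       [ 1.    , -0.0004,  0.0002,  0.0009],
       [-0.0004, -0.3096,  0.9509, -0.1323],
       [ 0.    ,  0.    ,  0.    ,  1.    ]])} 0.011 {'t': 0.1, 'joint_pos': array([ 1.2138,  0.2177,  1.6148, -0.    ,  1.3113, -0.1122]), 'joint_velocities': array([ 0.0007, -0.0005, -0.0051, -0.0009, -0.0014, -0.0018]), 'tau': array([ -0.0012, -39.8074, -30.497 ,  -0.0002,   0.0042,   0.    ]), 'tool_pos': array([0.1512, 0.6057, 0.2411]), 'orientation': array([-3.1394, -0.0002,  2.8968]), 'contact_force': array([ 0.9811,  0.3809, -0.7951]), 'torque': array([ 0.0489,  0.0354, -0.0073]), 'grip_force': 0.0, 'gripper_width': 0.08511057649548956}
```

View pics/top0.png

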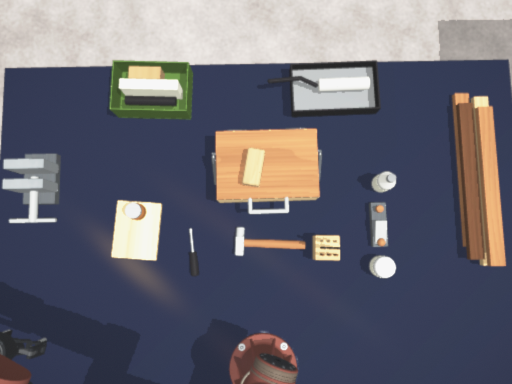

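View pics/scene0.png

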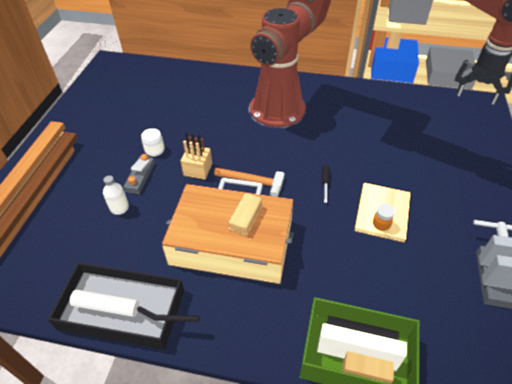

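The top view shows the chest lid at (217–318, 129–202) with the block at (254,167) and the bar at (250–288, 212). The board is at (112–161, 201–259) with the jar at (134,211), and the plane is at (379,225) between the bottle (383,182) and the tin (382,267). The scene view agrees: the left/+y side has the board and the right/-y side has the plane.

```bash
cat > h.py <<'E'
from station import robot, cams, monitor
import cv2,numpy as np
np.set_printoptions(precision=4,suppress=True)
from scipy.spatial.transform import Rotation as R
def cam(n,obs=None):
    c=cams.camera_info(n)
    if n=="wrist":
        o=obs; T=np.eye(4); T[:3,:3]=R.from_euler('xyz',o['orientation']).as_matrix(); T[:3,3]=o['tool_pos']
        M=T@c['hand_eye']
    else: M=c['world_from_camera']
    f=192/np.tan(np.radians(c['vertical_fov']/2))
    return M,f,c['cx'],c['cy']
def ray(C,px):
    M,f,cx,cy=C; px=np.atleast_2d(px).astype(float)
    d=np.c_[(px[:,0]-cx)/f,(px[:,1]-cy)/f,np.ones(len(px))]@M[:3,:3].T
    return M[:3,3],d
def toz(C,px,z):
    o,d=ray(C,px); return o+d*((z-o[2])/d[:,2])[:,None]
def proj(C,P):
    M,f,cx,cy=C; p=(np.atleast_2d(P)-M[:3,3])@M[:3,:3]
    return np.c_[f*p[:,0]/p[:,2]+cx,f*p[:,1]/p[:,2]+cy]
def totool(obs,P):  # world point -> tool coordinates
    return (np.asarray(P)-obs['tool_pos'])@R.from_euler('xyz',obs['orientation']).as_matrix()
def rect(mask,C,z,x0=0,y0=0):
    cs,_=cv2.findContours(mask.astype(np.uint8),cv2.RETR_EXTERNAL,cv2.CHAIN_APPROX_NONE)
    c=max(cs,key=cv2.contourArea).reshape(-1,2)+[x0,y0]
    w=toz(C,c,z)[:,:2]
    (cx,cy),(a,b),t=cv2.minAreaRect((w*1000).astype(np.float32))
    if a<b: a,b,t=b,a,t+90
    return np.array([cx,cy,a,b,(t+90)%180-90])
E
python3 - <<'E'
from h import *
im=cv2.cvtColor(cv2.imread("pics/top0.png"),cv2.COLOR_BGR2HSV); C=cam("top")
for p in [(254,167),(230,150),(300,180),(122,245),(150,210),(379,225),(379,209),(268,212),(383,182),(382,267),(180,180),(134,211)]: print(p,im[p[1],p[0]])
def roi(x0,x1,y0,y1): return im[y0:y1,x0:x1]
r=roi(230,280,140,192); 
print("block",rect((r[...,1]<150)&(r[...,2]>120),C,.142,230,140))
r=roi(200,340,120,206)
print("lid",rect((r[...,2]>110)&(r[...,0]<25)&(r[...,1]>60),C,.102,200,120))
r=roi(100,175,190,270); print("board",rect((r[...,2]>110)&(r[...,0]<40),C,.018,100,190))
r=roi(364,394,200,250); print("plane",rect(r[...,2]>90,C,.026,364,200))
r=roi(240,300,203,222); print("bar",rect((r[...,2]>110)&(r[...,1]<90),C,.1,240,203))
r=roi(364,410,165,196); print("bottle",rect(r[...,2]>110,C,.06,364,165))
r=roi(364,404,250,285); print("tin",rect(r[...,2]>110,C,.07,364,250))
r=roi(308,348,230,265); print("pencils",rect(r[...,2]>110,C,.07,308,230))
E
python3 -c "
import cv2,numpy as np
a=cv2.imread('pics/top0.png');cv2.imwrite('pics/c1.png',np.hstack([cv2.resize(a[120:225,200:340],(560,420),interpolation=2),cv2.resize(a[170:280,355:410],(210,420),interpolation=2)]))"
```

```text
(254, 167) [ 25  65 245]
(230, 150) [ 14 125 233]
(300, 180) [ 14 125 232]
(122, 245) [ 29  24 247]
(150, 210) [ 30   9 247]
(379, 225) [ 60   1 242]
(379, 209) [ 15 123 236]
(268, 212) [ 75   2 231]
(383, 182) [ 35   7 221]
(382, 267) [  0   0 247]
(180, 180) [115  91  90]
(134, 211) [ 60   1 242]
block [608.4681  14.5111 151.9337 144.8396  -1.094 ]
lid [617.8984 -22.2893 311.8983 221.2255 -89.4588]
board [430.9428 393.9697 185.6949 146.4838  -5.3174]
plane [ 434.7073 -376.6185  150.676    55.3848    0.1061]
bar [484.1064 -23.3647 126.1578  33.0901  88.8805]
bottle [ 565.4899 -387.5612   83.7569   59.6916  -64.785 ]
tin [ 304.5535 -366.6398   80.8154   68.7537   73.0894]
pencils [ 364.3736 -199.0229   82.6943   75.4078   88.8582]
```

View pics/c1.png

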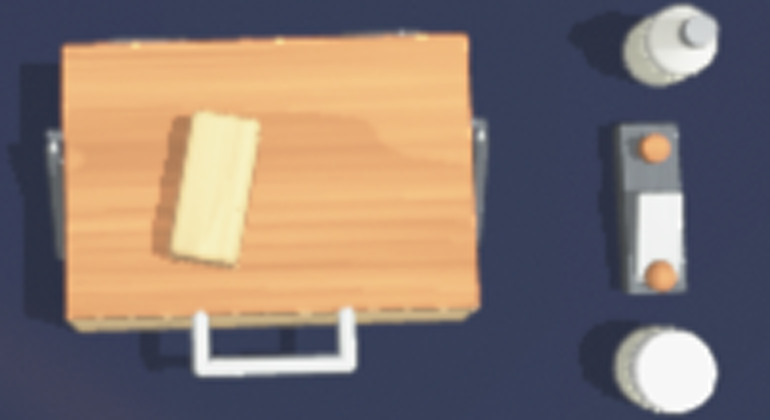

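The crop shows the block's corners at about (250,148), (265,150.5), (259,186.5) and (242.5,182.5). The lid's corners are (215.5,131), (317,129), (320,196) and (217,199.5), and the bar centre is at (268.7,211.5).

```bash
python3 - <<'E'
from h import *
im=cv2.cvtColor(cv2.imread("pics/top0.png"),cv2.COLOR_BGR2HSV); C=cam("top")
r=im[140:192,230:280]; print("block",rect((r[...,0]>19)&(r[...,1]<110)&(r[...,2]>200),C,.142,230,140))
print("lid corners",toz(C,[(215.5,131.2),(317,128.8),(320,196.3),(216.8,199.5)],.102)[:,:2])
print("bar ends",toz(C,[(248.5,212.2),(289,211.5)],.1)[:,:2])
o=monitor.get_obs();print(R.from_euler('xyz',o['orientation']).as_matrix())
E
```

```text
block [605.8302  17.5157 107.1639  49.1451 -10.4893]
lid corners [[ 0.724   0.132 ]
 [ 0.7257 -0.1786]
 [ 0.5176 -0.1804]
 [ 0.514   0.1298]]
bar ends [[ 0.4741  0.0353]
 [ 0.4738 -0.0861]]
[[-0.9702  0.2423 -0.0008]
 [ 0.2424  0.9702 -0.0021]
 [ 0.0002 -0.0022 -1.    ]]
```

```bash
cat > d.py <<'E'
import sys
from h import *
o=monitor.get_obs(); a=[float(v) for v in sys.argv[1:]]
print("tool shift",totool(o,a[:3]),"turn",((o['orientation'][2]-np.radians(a[3])+np.pi)%(2*np.pi))-np.pi if len(a)>3 else "", "dist",np.linalg.norm(np.array(a[:3])-o['tool_pos']),"j6",o['joint_pos'][5])
E
python3 d.py .606 .0175 .22 169.5
```

```text
tool shift [-0.5838 -0.4604  0.0219] turn -0.06152782342912211 dist 0.7438178690600549 j6 -0.11219942314770065
```

```bash
python3 nudge.py '[[-0.29,-0.23,0.01,-0.03],[-0.29,-0.23,0.01,-0.03],[-0.29,-0.23,0.01,-0.03],[-0.29,-0.23,0.01,-0.03],[-0.29,-0.23,0.01,-0.03],[-0.29,-0.23,0.01,-0.03],[-0.29,-0.23,0.01,-0.03],[-0.584,-0.46,0.022,-0.062],[-0.584,-0.46,0.022,-0.062],[-0.584,-0.46,0.022,-0.062]]' 0.085 40; python3 d.py .606 .0175 .22 169.5
```

```text
t: 0.93
tool_pos: [0.4064, 0.2747, 0.2302]
orientation: [-3.142, -0.0, 2.959]
contact_force: [0.1, 0.6, 0.3]
gripper_width: 0.0848
grip_force: 0.0
tool shift [-0.243  -0.2167  0.0101] turn 0.000651631474048564 dist 0.32573972338318147 j6 -0.937025619356959
```

```bash
python3 nudge.py '[[-0.243,-0.217,0.01,0],[-0.243,-0.217,0.01,0],[-0.243,-0.217,0.01,0],[-0.243,-0.217,0.01,0],[-0.243,-0.217,0.01,0],[-0.243,-0.217,0.01,0],[-0.243,-0.217,0.01,0],[-0.243,-0.217,0.01,0],[-0.243,-0.217,0.01,0],[-0.243,-0.217,0.01,0]]'; python3 - <<'E'
from h import *
o=monitor.get_obs(); im=cams.read_camera("wrist"); cv2.imwrite("pics/w1.png",im[:,:,::-1])
C=cam("wrist",o); h=cv2.cvtColor(im,cv2.COLOR_RGB2HSV)
m=(h[...,0]>19)&(h[...,0]<35)&(h[...,1]<115)&(h[...,1]>30)&(h[...,2]>190)
print(m.sum(),rect(m,C,.142),o['tool_pos'])
E
python3 d.py .606 .0175 .118 169.5
```

```text
t: 1.77
tool_pos: [0.6057, 0.0173, 0.2195]
orientation: [3.142, -0.002, 2.956]
contact_force: [0.1, 0.1, 1.5]
gripper_width: 0.0852
grip_force: 0.0
7194 [604.4349  19.0356 107.7766  49.725  -10.7041] [0.6057 0.0173 0.2195]
tool shift [-0.0015 -0.001   0.1016] turn -0.0011223866960272666 dist 0.1015800015884238 j6 -1.4719578957309976
```

View pics/w1.png

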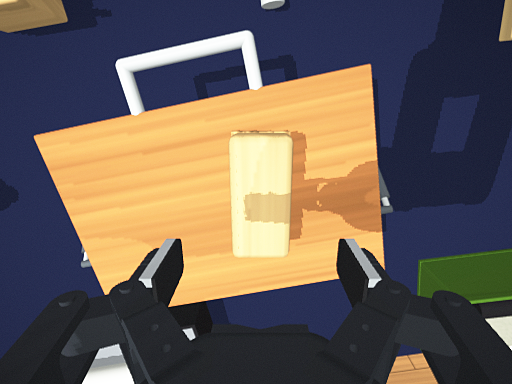

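The wrist view shows the block at (262,195), square to the gripper and centred between the fingers. Both views agree within 2 mm, so I descend, grip and lift.

```bash
python3 nudge.py '[[-0.001,-0.001,0.04,0],[-0.001,-0.001,0.075,0],[-0.001,-0.001,0.09,0],[-0.001,-0.001,0.1,0],[-0.001,-0.001,0.1,0],[-0.001,-0.001,0.1,0],[-0.001,-0.001,0.1,0]]' ; python3 nudge.py '[[0,0,0,0],[0,0,0,0],[0,0,0,0],[0,0,0,0],[0,0,0,0],[0,0,0,0]]' 0.03 40;python3 nudge.py '[[0,0,-0.01,0],[0,0,-0.04,0],[0,0,-0.08,0],[0,0,-0.1,0],[0,0,-0.1,0],[0,0,-0.1,0]]'; python3 d.py .39 .40 .2 84.7
python3 - <<'E'
from h import *
C=cam("top");im=cv2.cvtColor(cv2.imread("pics/top0.png"),cv2.COLOR_BGR2HSV)
# board by fitting with jar excluded: low-x edges
r=im[220:270,100:175];m=((r[...,2]>150)&(r[...,0]<40)&(r[...,1]<90)).astype(np.uint8)
cs,_=cv2.findContours(m,0,1);c=max(cs,key=cv2.contourArea).reshape(-1,2)+[100,220]
w=toz(C,c,.018)[:,:2]; t=-np.radians(5.3)
for t in np.radians([-3,-4,-5,-6,-7]):
    q=w@np.array([[np.cos(t),-np.sin(t)],[np.sin(t),np.cos(t)]]); print(np.degrees(t),q.min(0),q.max(0))
print(rect(m,C,.018,100,220)); print("jar",toz(C,[(134,211)],.083))
E
```

```text
t: 2.4
tool_pos: [0.6075, 0.0184, 0.1226]
orientation: [3.141, 0.004, 2.96]
contact_force: [1.0, -1.0, 0.5]
gripper_width: 0.0851
grip_force: 0.0
t: 2.9
tool_pos: [0.6071, 0.0177, 0.1221]
orientation: [3.142, 0.002, 2.959]
contact_force: [-2.1, -0.8, 5.8]
gripper_width: 0.0516
grip_force: 45.9
t: 3.4
tool_pos: [0.6068, 0.0178, 0.2218]
orientation: [3.141, 0.003, 2.959]
contact_force: [-0.1, 0.8, -3.0]
gripper_width: 0.0516
grip_force: 45.1
tool shift [0.2828 0.3363 0.0212] turn 1.480347103158576 dist 0.43990848399552934 j6 -1.474087743501939
-3.0000000000000004 [0.317  0.3422] [0.4436 0.4912]
-4.0 [0.3105 0.3498] [0.4375 0.4972]
-5.0 [0.3037 0.3573] [0.4314 0.5029]
-6.000000000000001 [0.2961 0.3635] [0.4251 0.5093]
-7.0 [0.2877 0.3691] [0.4186 0.5162]
[403.7845 396.4502 145.2709 127.9554  84.756 ]
jar [[0.4858 0.383  0.083 ]]
```

```bash
python3 nudge.py '[[0.035,0.04,0,0.12],[0.06,0.07,0,0.25],[0.085,0.1,0,0.37],[0.11,0.135,0,0.5],[0.14,0.165,0,0.62],[0.165,0.195,0.01,0.75],[0.19,0.225,0.01,0.87],[0.22,0.26,0.01,1.0],[0.25,0.295,0.01,1.12],[0.28,0.336,0.01,1.24]]'; python3 d.py .393 .397 .1 84.8
```

```text
t: 4.23
tool_pos: [0.4114, 0.3554, 0.2068]
orientation: [-3.135, 0.003, 1.792]
contact_force: [0.5, 0.2, -3.1]
gripper_width: 0.0513
grip_force: 44.9
tool shift [ 0.0449 -0.0082  0.1067] turn 0.3115153155069357 dist 0.11606452920164682 j6 0.36258082334985453
```

```bash
python3 nudge.py '[[0,0,0,0.1],[0,0,0,0.2],[0,0,0,0.24],[0,0,0,0.24],[0,0,0,0.24]]'; python3 d.py .393 .397 .039 84.8
```

```text
t: 4.65
tool_pos: [0.4133, 0.3546, 0.2078]
orientation: [-3.137, 0.003, 1.559]
contact_force: [-0.3, -0.5, -2.6]
gripper_width: 0.0512
grip_force: 44.9
tool shift [ 0.0427 -0.0201  0.1687] turn 0.07857743558523289 dist 0.175199015845494 j6 0.5922868586643895
```

```bash
python3 nudge.py '[[0.035,-0.016,0.01,0.079],[0.043,-0.02,0.05,0.079],[0.043,-0.02,0.09,0.079],[0.043,-0.02,0.13,0.079],[0.043,-0.02,0.15,0.079],[0.043,-0.02,0.155,0.079],[0.043,-0.02,0.155,0.079],[0.043,-0.02,0.155,0.079]]'; python3 d.py .393 .397 .038 84.8
```

```text
t: 5.32
tool_pos: [0.3963, 0.3991, 0.0563]
orientation: [3.141, -0.001, 1.478]
contact_force: [-0.2, -0.4, -2.2]
gripper_width: 0.0512
grip_force: 44.9
tool shift [-0.0024 -0.0031  0.0183] turn -0.0017918915365315868 dist 0.01868883712417175 j6 0.7566072572931642
```

Lower gently to contact.

```bash
python3 nudge.py '[[-0.002,-0.003,0.006,0],[-0.002,-0.003,0.012,0],[-0.002,-0.003,0.016,0],[-0.002,-0.003,0.018,0],[-0.002,-0.003,0.018,0],[-0.002,-0.003,0.018,0]]'
```

```text
t: 5.82
tool_pos: [0.3927, 0.3973, 0.0384]
orientation: [3.141, -0.0, 1.478]
contact_force: [-1.0, -2.6, 2.3]
gripper_width: 0.0514
grip_force: 45.5
```

```bash
python3 nudge.py '[[0,0,0,0],[0,0,0,0],[0,0,0,0],[0,0,0,0]]' 0.075; python3 nudge.py '[[0,0,-0.01,0],[0,0,-0.04,0],[0,0,-0.08,0],[0,0,-0.12,0],[0,0,-0.16,0],[0,0,-0.16,0],[0,0,-0.16,0]]'; python3 - <<'E'
from h import *
im=cams.read_camera("top"); cv2.imwrite("pics/t2.png",im[:,:,::-1])
o=monitor.get_obs(); w=cams.read_camera("wrist"); cv2.imwrite("pics/w2.png",w[:,:,::-1])
E
python3 d.py .475 -.0245 .2 90
```

```text
t: 6.15
tool_pos: [0.3927, 0.3973, 0.0378]
orientation: [3.141, -0.001, 1.478]
contact_force: [-0.9, -1.1, 0.5]
gripper_width: 0.0752
grip_force: 0.0
t: 6.73
tool_pos: [0.3947, 0.399, 0.2028]
orientation: [3.135, -0.007, 1.478]
contact_force: [-0.4, 0.1, -0.7]
gripper_width: 0.075
grip_force: 0.0
tool shift [-0.4119  0.1215 -0.0023] turn -0.09242533912111872 dist 0.42946979998674256 j6 0.758140844070754
```

View pics/w2.png

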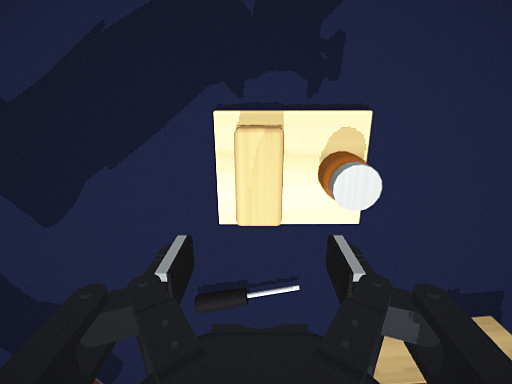

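The block (235–283, 126–225) lies on the left, free part of the board (214–372, 110–224), clear of the jar. Its near end is close to the board's edge in the picture, so I check it in numbers.

```bash
python3 - <<'E'
from h import *
o=monitor.get_obs();C=cam("wrist",o)
print("board corners",toz(C,[(213,110),(373,110),(359,224),(219,224)],.018)[:,:2])
print("block top",toz(C,[(235,127),(283,127),(282,225),(236,225)],.058)[:,:2])
E
```

```text
board corners [[0.3459 0.4721]
 [0.5234 0.4556]
 [0.5108 0.3165]
 [0.3331 0.3331]]
block top [[0.3719 0.4547]
 [0.4192 0.4503]
 [0.4111 0.3438]
 [0.3601 0.3486]]
```

The block is well inside the board, with about 18 mm to spare in y. Next is the handle.

```bash
python3 nudge.py '[[-0.04,0.012,0,-0.02],[-0.08,0.024,0,-0.04],[-0.12,0.035,0,-0.06],[-0.16,0.047,0,-0.08],[-0.2,0.06,0,-0.092],[-0.24,0.07,0,-0.092],[-0.28,0.082,0,-0.092],[-0.32,0.094,0,-0.092],[-0.36,0.106,0,-0.092],[-0.4,0.118,0,-0.092]]' 0.03; python3 nudge.py '[[-0.012,0.003,0,0],[-0.012,0.003,0,0],[-0.012,0.003,0,0]]';  python3 - <<'E'
from h import *
o=monitor.get_obs(); w=cams.read_camera("wrist"); cv2.imwrite("pics/w3.png",w[:,:,::-1])
C=cam("wrist",o); h=cv2.cvtColor(w,cv2.COLOR_RGB2HSV)
p=proj(C,[[.475,-.08,.096],[.475,.03,.096],[.475,-.0245,.096]]); print(p)
for y in (20,0,-20): # profile of the bar along x
    xs=np.arange(.44,.515,.002); q=proj(C,np.c_[xs,np.full(len(xs),-.0245+y/1000),np.full(len(xs),.102)]).round().astype(int)
    print([int(w[b,a].mean()) if 0<=b<384 and 0<=a<512 else -1 for a,b in q])
E
python3 d.py .475 -.0245 .2 90
```

```text
t: 7.67
tool_pos: [0.4711, -0.0133, 0.1954]
orientation: [-3.137, -0.001, 1.57]
contact_force: [1.3, 0.7, 0.6]
gripper_width: 0.0301
grip_force: 0.0
t: 7.92
tool_pos: [0.4745, -0.0236, 0.1958]
orientation: [-3.137, -0.002, 1.568]
contact_force: [-0.7, -0.6, -0.5]
gripper_width: 0.03
grip_force: 0.0
[[261.6264 248.1764]
 [261.528  134.1243]
 [261.5802 194.5526]]
[69, 70, 70, 71, 73, 69, 75, 72, 71, 71, 70, 73, 73, 70, 65, 255, 254, 254, 255, 254, 255, 45, 50, 52, 52, 51, 52, 50, 50, 52, 51, 37, 186, 196, 206, 204, 194, 240]
[71, 70, 72, 70, 68, 71, 71, 69, 72, 71, 69, 71, 70, 71, 70, 122, 255, 254, 255, 254, 255, 161, 70, 73, 69, 68, 69, 73, 68, 71, 71, 63, 184, 182, 208, 206, 194, 236]
[71, 68, 71, 70, 70, 69, 70, 72, 69, 70, 69, 72, 70, 69, 71, 45, 255, 254, 255, 254, 255, 194, 63, 71, 73, 70, 70, 69, 72, 70, 69, 70, 150, 198, 212, 193, 196, 204]
tool shift [-0.0017  0.0004 -0.004 ] turn -0.0008837331875399812 dist 0.004377645495780432 j6 -0.19585141598819497
```

View pics/w3.png

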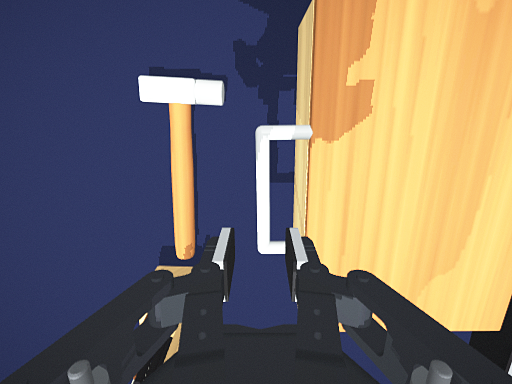

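The bar is at about (264,190) in the picture, between the fingers. Its centre is at x≈0.476 and yaw is about 0. I descend and grip.

```bash
python3 nudge.py '[[-0.001,0.001,0.03,0],[-0.001,0.001,0.06,0],[-0.001,0.001,0.085,0],[-0.001,0.001,0.1,0],[-0.001,0.001,0.107,0],[-0.001,0.001,0.107,0],[-0.001,0.001,0.107,0]]'; python3 nudge.py '[[0,0,0,0],[0,0,0,0],[0,0,0,0],[0,0,0,0]]' 0.0 40
```

```text
t: 8.55
tool_pos: [0.4767, -0.0235, 0.0907]
orientation: [-3.141, -0.0, 1.572]
contact_force: [0.1, -0.7, 0.9]
gripper_width: 0.0299
grip_force: 0.0
t: 8.88
tool_pos: [0.4769, -0.0244, 0.0917]
orientation: [3.141, -0.0, 1.57]
contact_force: [-3.8, 2.9, 3.9]
gripper_width: 0.0106
grip_force: 39.2
```

```bash
python3 -c "
import numpy as np
f=lambda t:(.25*(np.cos(.024)-np.cos(t+.024)),.25*(np.sin(t+.024)-np.sin(.024)))
for t in np.arange(0,1.5,.08): print(round(t,2),np.round(f(t),3),np.round(np.subtract(f(t),f(.64)),3))"
```

```text
0.0 [0. 0.] [-0.053 -0.148]
0.08 [0.001 0.02 ] [-0.052 -0.128]
0.16 [0.004 0.04 ] [-0.049 -0.108]
0.24 [0.009 0.059] [-0.044 -0.089]
0.32 [0.015 0.078] [-0.038 -0.07 ]
0.4 [0.022 0.097] [-0.031 -0.051]
0.48 [0.031 0.115] [-0.022 -0.033]
0.56 [0.041 0.132] [-0.012 -0.016]
0.64 [0.053 0.148] [0. 0.]
0.72 [0.066 0.163] [0.013 0.015]
0.8 [0.08  0.177] [0.027 0.029]
0.88 [0.095 0.19 ] [0.042 0.042]
0.96 [0.112 0.202] [0.058 0.054]
1.04 [0.129 0.213] [0.076 0.065]
1.12 [0.146 0.222] [0.093 0.074]
1.2 [0.165 0.229] [0.112 0.081]
1.28 [0.184 0.235] [0.131 0.087]
1.36 [0.204 0.24 ] [0.15  0.092]
1.44 [0.223 0.243] [0.17  0.095]
```

```bash
python3 nudge.py '[[0,0.001,-0.02,0],[0,0.004,-0.04,0],[0,0.009,-0.059,0],[0,0.015,-0.078,0],[0,0.022,-0.097,0],[0,0.031,-0.115,0],[0,0.041,-0.132,0],[0,0.053,-0.148,0],[0,0.053,-0.148,0],[0,0.053,-0.148,0]]'
```

```text
t: 9.72
tool_pos: [0.5275, -0.0238, 0.2404]
orientation: [-3.134, -0.002, 1.571]
contact_force: [-11.3, 1.9, 6.5]
gripper_width: 0.0103
grip_force: 39.6
```

```bash
python3 nudge.py '[[0,0.011,-0.016,0],[0,0.025,-0.03,0],[0,0.04,-0.043,0],[0,0.056,-0.055,0],[0,0.074,-0.067,0],[0,0.092,-0.076,0],[0,0.111,-0.084,0],[0,0.13,-0.09,0],[0,0.149,-0.095,0],[0,0.16,-0.096,0]]'; python3 nudge.py '[[0,0,0,0],[0,0,0,0]]'
```

```text
t: 10.55
tool_pos: [0.6925, -0.0229, 0.3383]
orientation: [3.135, -0.003, 1.571]
contact_force: [-1.5, 4.9, 8.1]
gripper_width: 0.0107
grip_force: 42.2
t: 10.72
tool_pos: [0.6923, -0.023, 0.3383]
orientation: [3.134, -0.003, 1.572]
contact_force: [-0.1, 4.7, 7.1]
gripper_width: 0.0105
grip_force: 41.9
```

```bash
python3 nudge.py '[[0,0,0,0],[0,0,0,0],[0,0,0,0],[0,0,0,0]]' 0.05; python3 nudge.py '[[0,0,-0.02,0],[0,0,-0.05,0],[0,0,-0.07,0],[0,-0.03,-0.08,0],[0,-0.07,-0.08,0],[0,-0.11,-0.08,0],[0,-0.15,-0.08,0],[0,-0.19,-0.08,0],[0,-0.23,-0.08,0],[0,-0.27,-0.08,0]]';python3 - <<'E'
from h import *
o=monitor.get_obs();print(o['t'],o['tool_pos'])
a=cams.read_camera("top");b=cams.read_camera("scene")
cv2.imwrite("pics/t4.png",a[:,:,::-1])
cv2.imwrite("pics/c4.png",np.hstack([cv2.resize(a[110:230,190:330],(420,360),interpolation=2),cv2.resize(b[120:300,140:330],(380,360),interpolation=2)])[:,:,::-1])
E
```

```text
t: 11.05
tool_pos: [0.69, -0.0251, 0.3341]
orientation: [3.141, 0.0, 1.57]
contact_force: [2.3, 0.4, 1.5]
gripper_width: 0.0499
grip_force: 0.8
t: 11.88
tool_pos: [0.4173, -0.0248, 0.4137]
orientation: [-3.14, 0.0, 1.57]
contact_force: [-0.1, -0.1, 1.0]
gripper_width: 0.0501
grip_force: 0.0
11.8833 [ 0.4173 -0.0248  0.4137]
```

View pics/c4.png

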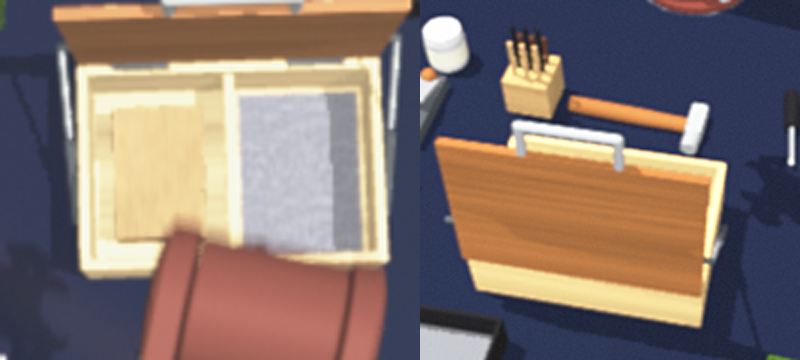

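The lid stands open in both views. The felt bay is the right-hand one (-y), centred near (0.620, -0.100), with the carton in the other. Next is the plane.

```bash
python3 d.py .435 -.377 .25 180; python3 nudge.py '[[-0.035,0,0,-0.12],[-0.07,0,0,-0.25],[-0.1,0,0,-0.37],[-0.14,0,0,-0.5],[-0.175,0,0,-0.62],[-0.21,0,0,-0.75],[-0.245,0,0,-0.87],[-0.28,0.005,0,-1.0],[-0.31,0.01,0.01,-1.12],[-0.34,0.018,0.03,-1.24]]' 0.085;  python3 d.py .435 -.377 .2 180
```

```text
tool shift [-0.3525  0.0214  0.1642] turn -1.5726194701284513 dist 0.3894470307903302 j6 -0.22547794312037236
t: 12.82
tool_pos: [0.4383, -0.3683, 0.3871]
orientation: [-3.139, 0.005, 2.747]
contact_force: [0.2, 0.1, 0.5]
gripper_width: 0.0851
grip_force: 0.0
tool shift [ 0.0006 -0.0087  0.1871] turn -0.39478416143824857 dist 0.18730245919436841 j6 -1.9970786644096146
```

```bash
python3 nudge.py '[[0,-0.003,0.04,-0.12],[0,-0.006,0.08,-0.24],[0,-0.009,0.12,-0.36],[0,-0.009,0.155,-0.395],[0,-0.009,0.18,-0.395],[0,-0.009,0.187,-0.395],[0,-0.009,0.187,-0.395]]';  python3 d.py .435 -.377 .2 180; python3 - <<'E'
from h import *
o=monitor.get_obs(); w=cams.read_camera("wrist"); cv2.imwrite("pics/w5.png",w[:,:,::-1])
E
```

```text
t: 13.4
tool_pos: [0.4327, -0.3717, 0.1941]
orientation: [3.137, -0.005, 3.137]
contact_force: [-0.2, -0.1, -0.3]
gripper_width: 0.0848
grip_force: 0.0
tool shift [-0.0023 -0.0053 -0.006 ] turn -0.0044873558128117885 dist 0.008302726663311184 j6 -2.398722922926905
```

View pics/w5.png

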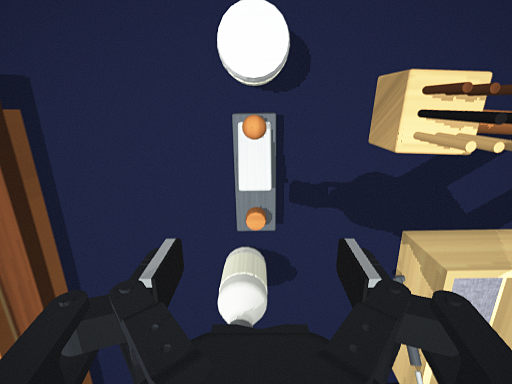

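The plane spans (233,114), (277,114), (275,230) and (237,230), square to the gripper. The tin is above it at (253,40) and the bottle below at (243,285).

```bash
python3 - <<'E'
from h import *
o=monitor.get_obs();C=cam("wrist",o);w=toz(C,[(233,114),(277,114),(275,230),(237,230)],.026)[:,:2];print(w,w.mean(0),o['tool_pos'])
print(proj(C,[o['tool_pos']*[1,1,0]+[0,0,.026]]))
E
python3 d.py .435 -.377 .1 180
```

```text
[[ 0.3672 -0.4001]
 [ 0.3674 -0.3523]
 [ 0.5071 -0.3526]
 [ 0.5069 -0.4001]] [ 0.4372 -0.3763] [ 0.434  -0.373   0.1969]
[[258.3586 173.336 ]]
tool shift [-0.0012 -0.0042  0.0969] turn -0.004334183553213133 dist 0.097010455325484 j6 -2.398788108355571
```

```bash
python3 nudge.py '[[-0.003,-0.003,0.04,-0.004],[-0.003,-0.003,0.08,-0.004],[-0.003,-0.003,0.115,-0.004],[-0.003,-0.003,0.13,-0.004],[-0.003,-0.003,0.135,-0.004],[-0.003,-0.003,0.135,-0.004],[-0.003,-0.003,0.135,-0.004]]'; python3 d.py .437 -.3763 .0145 180
```

```text
t: 14.03
tool_pos: [0.4391, -0.378, 0.0656]
orientation: [-3.138, 0.004, -3.142]
contact_force: [0.3, -0.3, -0.0]
gripper_width: 0.085
grip_force: 0.0
tool shift [0.0023 0.0019 0.0511] turn 7.803068835343652e-05 dist 0.05114153065809025 j6 -2.4026344724431814
```

```bash
python3 nudge.py '[[0.002,0.001,0.02,0],[0.002,0.001,0.035,0],[0.002,0.001,0.045,0],[0.002,0.001,0.05,0],[0.002,0.001,0.05,0],[0.002,0.001,0.05,0]]'; python3 nudge.py '[[0,0,0,0],[0,0,0,0],[0,0,0,0],[0,0,0,0],[0,0,0,0],[0,0,0,0]]' 0.03 70
```

```text
t: 14.53
tool_pos: [0.436, -0.3758, 0.0138]
orientation: [-3.14, 0.001, -3.141]
contact_force: [0.3, -0.0, 0.4]
gripper_width: 0.085
grip_force: 0.0
t: 15.03
tool_pos: [0.4361, -0.3761, 0.0139]
orientation: [-3.139, 0.002, -3.141]
contact_force: [-1.0, -1.2, 5.2]
gripper_width: 0.0467
grip_force: 76.6
```

```bash
python3 nudge.py '[[0,0,-0.01,0],[0,0,-0.03,0],[0,0,-0.06,0],[0,0,-0.1,0],[0,0,-0.14,0],[0,0,-0.18,0],[0,0,-0.2,0],[0,0,-0.2,0],[0,0,-0.2,0]]'; python3 d.py .62 -.1 .2 180; python3 - <<'E'
from h import *
# felt from the top picture taken before
im=cv2.cvtColor(cv2.imread("pics/t4.png"),cv2.COLOR_BGR2HSV);C=cam("top")
r=im[138:190,264:318]; m=(r[...,1]<75)&(r[...,0]>100)&(r[...,2]>80)
ys,xs=np.nonzero(m); print(m.sum(),xs.min()+264,xs.max()+264,ys.min()+138,ys.max()+138)
print(toz(C,[(269.3,141.5),(310.7,141.5)],.01))
E
```

```text
t: 15.78
tool_pos: [0.4348, -0.3743, 0.2123]
orientation: [3.141, -0.0, -3.142]
contact_force: [-0.3, -0.7, -6.6]
gripper_width: 0.047
grip_force: 75.5
tool shift [-0.1852  0.2743  0.0124] turn 1.7031599908179373e-06 dist 0.33121766275221 j6 -2.404041673265456
1844 270 317 138 189
[[ 0.711  -0.0344  0.01  ]
 [ 0.7084 -0.1698  0.01  ]]
```

```bash
python3 nudge.py '[[-0.02,0.03,0,0],[-0.04,0.06,0,0],[-0.06,0.09,0,0],[-0.08,0.12,0,0],[-0.1,0.15,0,0],[-0.12,0.18,0,0],[-0.14,0.21,0,0],[-0.16,0.24,0,0],[-0.183,0.273,0,0],[-0.183,0.273,0,0]]'; python3 nudge.py '[[0,0,0,0],[0,0,0,0],[0,0,0,0]]'; python3 d.py .618 -.101 .0239 180; python3 - <<'E'
from h import *
o=monitor.get_obs(); w=cams.read_camera("wrist"); cv2.imwrite("pics/w6.png",w[:,:,::-1])
C=cam("wrist",o);P=[[.515,-.18,.09],[.515,.13,.09],[.524,-.17,.09],[.524,-.029,.09],[.524,-.0245,.078]];print(proj(C,P))
E
```

```text
t: 16.62
tool_pos: [0.6185, -0.0941, 0.2071]
orientation: [3.134, -0.005, -3.136]
contact_force: [-0.3, 0.0, -4.6]
gripper_width: 0.0469
grip_force: 75.6
t: 16.87
tool_pos: [0.6159, -0.1023, 0.2094]
orientation: [3.14, -0.006, 3.141]
contact_force: [0.3, 0.2, -5.2]
gripper_width: 0.0463
grip_force: 75.5
tool shift [-0.0032  0.0011  0.1855] turn -0.0008296176682955902 dist 0.18551267755606177 j6 -1.8464106000898797
[[168.3892  76.5654]
 [525.0246  76.1586]
 [180.8426  87.6029]
 [341.2761  87.4135]
 [342.3751  88.0939]]
```

View pics/w6.png

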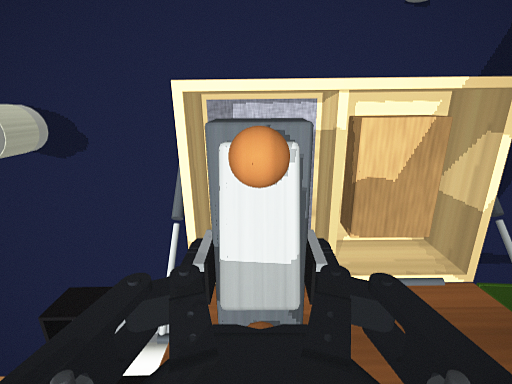

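The picture shows the plane centred at column 259 over the felt bay (inner walls at columns 184 and 337). The front wall (rows 80–97) is clear of its front end. I lower it.

```bash
python3 nudge.py '[[-0.003,0.001,0.03,0],[-0.003,0.001,0.06,0],[-0.003,0.001,0.09,0],[-0.003,0.001,0.115,0],[-0.003,0.001,0.135,0],[-0.003,0.001,0.15,0],[-0.003,0.001,0.16,0],[-0.003,0.001,0.16,0],[-0.003,0.001,0.16,0]]'; python3 nudge.py '[[0,0,0,0]]'; python3 d.py .619 -.101 .0239 180
```

```text
t: 17.67
tool_pos: [0.6206, -0.1016, 0.0524]
orientation: [3.141, -0.001, 3.14]
contact_force: [0.4, -0.3, -5.0]
gripper_width: 0.0466
grip_force: 75.4
t: 17.75
tool_pos: [0.6223, -0.1018, 0.0542]
orientation: [-3.141, 0.003, 3.141]
contact_force: [-0.3, -0.1, -4.8]
gripper_width: 0.0469
grip_force: 75.4
tool shift [0.0034 0.0008 0.0303] turn -0.0008251792118301182 dist 0.030455377631469858 j6 -1.8433366198551673
```

```bash
python3 nudge.py '[[0.002,0,0.008,0],[0.002,0,0.016,0],[0.002,0,0.021,0],[0.002,0,0.025,0],[0.002,0,0.027,0],[0.002,0,0.028,0],[0.002,0,0.028,0],[0.002,0,0.028,0]]'; python3 nudge.py '[[0,0,0,0]]'
```

```text
t: 18.42
tool_pos: [0.6194, -0.1009, 0.0248]
orientation: [-3.142, 0.0, -3.142]
contact_force: [-0.7, 0.3, -5.4]
gripper_width: 0.0469
grip_force: 75.6
t: 18.5
tool_pos: [0.6196, -0.101, 0.0251]
orientation: [-3.141, 0.001, -3.142]
contact_force: [-0.4, 0.1, -6.9]
gripper_width: 0.0464
grip_force: 75.6
```

```bash
python3 nudge.py '[[0,0,0.001,0],[0,0,0.002,0],[0,0,0.002,0],[0,0,0.002,0]]'
```

```text
t: 18.83
tool_pos: [0.6196, -0.101, 0.023]
orientation: [-3.141, 0.001, -3.142]
contact_force: [-0.4, -0.5, -4.0]
gripper_width: 0.0464
grip_force: 75.6
```

```bash
python3 nudge.py '[[0,0,0.001,0],[0,0,0.0015,0],[0,0,0.0015,0]]'
```

```text
t: 19.08
tool_pos: [0.6196, -0.101, 0.023]
orientation: [-3.141, 0.0, -3.141]
contact_force: [-4.9, 1.1, 5.3]
gripper_width: 0.0463
grip_force: 76.9
```

On the floor. Release to 68 mm opening, rise and check.

```bash
python3 nudge.py '[[0,0,0,0],[0,0,0,0],[0,0,0,0],[0,0,0,0],[0,0,0,0]]' 0.068; python3 nudge.py '[[0,0,-0.01,0],[0,0,-0.03,0],[0,0,-0.06,0],[0,0,-0.1,0],[0,0,-0.14,0],[0,0,-0.18,0],[0.03,0,-0.2,0],[0.07,0,-0.2,0],[0.11,0,-0.2,0],[0.15,0,-0.2,0]]'; python3 nudge.py '[[0.04,0.03,0,0],[0.08,0.06,0,0],[0.1,0.1,0,0],[0.1,0.14,0,0],[0.1,0.17,0,0],[0.1,0.2,0,0],[0.1,0.24,0,0],[0.1,0.24,0,0],[0.1,0.24,0,0]]'; python3 - <<'E'
from h import *
a=cams.read_camera("top");b=cams.read_camera("scene")
cv2.imwrite("pics/c7.png",np.hstack([cv2.resize(a[110:290,100:420],(800,450))[:, :420*800//800] if 0 else cv2.resize(a[100:290,90:420],(500,288),interpolation=2),cv2.resize(b[110:310,60:260],(288,288),interpolation=2)])[:,:,::-1])
E
```

```text
t: 19.5
tool_pos: [0.6195, -0.101, 0.0213]
orientation: [-3.141, 0.001, 3.142]
contact_force: [-0.4, 0.4, -0.2]
gripper_width: 0.0679
grip_force: 0.0
t: 20.33
tool_pos: [0.4682, -0.101, 0.2226]
orientation: [-3.141, 0.002, -3.141]
contact_force: [-0.6, -0.0, 0.5]
gripper_width: 0.068
grip_force: 0.0
t: 21.08
tool_pos: [0.3688, 0.141, 0.2219]
orientation: [-3.142, 0.001, -3.136]
contact_force: [0.0, 0.2, -0.3]
gripper_width: 0.0678
grip_force: 0.0
```

View pics/c7.png

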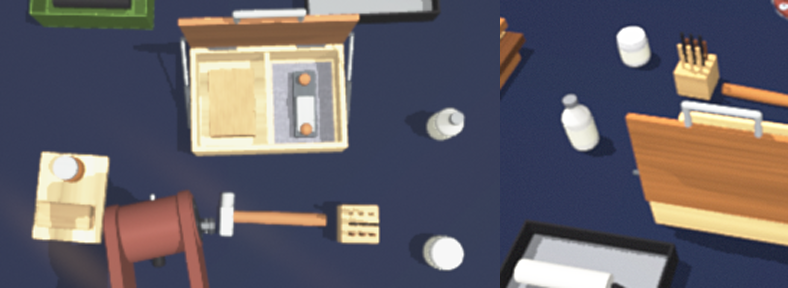

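The final view shows the plane lying on the felt at (305,103), the lid open, and the block on the board at (65,215). The bystanders haven't moved. I hand the job in.

```bash
python3 nudge.py '[[0,0,0,0],[0,0,0,0],[0,0,0,0]]'; python3 -c "
from station import robot, cams, monitor
print(robot.close_job())"
```

```text
t: 21.43
tool_pos: [0.3695, 0.1378, 0.2211]
orientation: [-3.141, -0.0, 3.139]
contact_force: [0.3, -0.8, 0.3]
gripper_width: 0.0679
grip_force: 0.0
the job is handed in; nothing more can be done
None
```

I handed the job in at about 21 s: the block lies flat on the free part of the board, the lid stands open on its own, and the plane lies sole down on the felt; no bystander looked moved in the last pictures, and the hand-in returned no verdict.

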